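# Clear the shaker tray and swing its retaining bar shut

## Robot

A 6-joint arm with a two-finger parallel gripper is mounted at the origin on the work surface. World frame = base frame: x ahead of the robot, y to its left, z up, the work surface at z = 0. Lengths are in m, angles in rad, forces in N, time in s.
With the tool pointing down it reaches from about 0.275 to 0.775 m from the base axis. Payload 14.6 kg.
Tool frame: the origin (TCP) lies at the very end of the fingers, on their centre line; the grasp point (between the pads) lies 19 mm behind it; z points along the fingers, y is the line along which they close (so a half turn about z gives the same grasp; the last joint's range is limited). The gripper opens to 85 mm and grips with 20 to 120 N. Pads are 22 mm wide; open, the fingers measure 114 mm over their backs; the gripper's body (76 mm by 85 mm) begins 54 mm behind the grasp point. The pads swing forward as they close: fully open they stand 13 mm farther back than shut.
Start: joints at [-1.354, 0.263, -0.048, 1.259, 0, 1.415], TCP at [0.191, -0.489, 0.197] pointing down, gripper open.
Joint ranges: [-2.65, 2.65], [-0.89, 1.7], [-1.18, 1.37], [-2.13, 2.11], [-1.35, 1.29], [-3.14, 3.14]. Speed limits (rad/s): [1.89, 1.89, 2.57, 2.79, 3.14, 3.14].

## Interface

Orientations are given as a 3x3 rotation matrix whose columns are the frame's x, y, z axes.
In Python, from cell import status, camera, ticket, find_in gives the robot as it stands. The module is installed in compiled form; this text tells all that it offers.
- The arm moves only by the tool send_rows, never from a script. Its argument "increments" is a list of rows, each a list of 3 entries, a list of its own where there are three numbers: the turn, a rotation vector about the tool's x, y, z in degrees, then the shift along the tool's x, y, z in cm, then the closure, from -1 (fully open) to 1 (shut), so that 0 is half open. A call has 1 to 20 rows; each row is the pose to reach, as a shift and turn from the pose commanded when the call began, along the tool's axes at that moment; what a row does not reach only later rows make up. A row lasts 1/8 s, in which the tool goes at most 62.5 mm and 10.7 degrees, less where a joint would pass 70% of its speed; a pose out of reach is approached as far as the arm can. A call with a gripper value outside its range is refused whole. The fingers move at their own pace and stop on an object; the grip force is fixed at half the most. Time passes only in rows, so rows that repeat a pose let the fingers close. It gives the time, the measured TCP pose, the force, the opening and the grip force at its end, in the units of the state.
- status.sense(): the state, without advancing time (a new reading comes with each control period).
- camera(name): name is "side" or "top"; returns a dict with "pixels" (480x640x3 uint8, red, green, blue), "camera_matrix" (3x3 intrinsics, pixels), "k1" (the pictures are not rectified: a ray, as slopes to the right and down, at radius r is drawn at 1 + k1 r^2 times it, then the intrinsics apply), "eye" and "attitude" of the camera in the world. Camera axes: x right, y down, z forward; pixel columns grow to the right and rows downward; lengths in m; the calibration is good to about 2 mm. A picture is of the moment at which its call begins. There is no depth.
- ticket.hand_in(): hands the job in; it is judged then, once.
Trained networks look in the newest picture that a camera, given by its name, has taken for a name from the list of things; names that differ only in an ending like _2 or _b are one class to them, and where a whole thing is asked for, a point or a joint stands for the part that bears it (a point fixed in the world has none). Each returns a list of dicts, best first, with "conf" (0 to 1); they miss things now and then, are a little off and sometimes report something else, mostly with a low value. They report only what shows in the picture. A call takes as long as a camera call.
- find_in(camera, label): "point" ([x, y, z] in m, in world coordinates, good to about 4 mm: the middle of the surface that is visible of it).
The state is a dict: "clock": time; "qpos": joint angles; "joint_velocities": joint speeds; "tau": joint torques, N m; "ee_pos": TCP position; "eef_rot": TCP orientation; "contact_force": force on the tool from outside, world axes, zero at the start; "torque": the same for the moment, N m; "width": finger opening in m; "gripper_force": force on a finger pad.
Only numpy, scipy, OpenCV 4.12 (cv2) and the standard library are available. Lean on these libraries where they do the work, as an engineer would, in place of code of your own. Each camera call takes 0.05 s, during which the arm holds its last target. There are 200 camera calls.

## Task

Three chips of broken porcelain lie on the shaker tray where its retaining bar has to swing: with the scraper block, never touching the chips with the fingers, sweep them off the tray's open side into the catch trough. Then, without lifting the bar, swing its free end in, its heel end pivoting against the post beside it, until the bar lies in line against both posts and shuts in the two jars. Finish with the scraper block standing upright on the bench, and do not disturb the jars or the beaker.

Things in the scene. Friction and masses are not known exactly. Their poses are not given: they have to be found in the camera images.
- tray: Fixed low shaker tray, flat dark grey top 30 mm above the bench, no rim. Origin at bench level, midway between its two posts, on the line where the bar's centreline must end up. In its frame (mm): top spans x -240 to +115, y -142.5 to +145; y runs along that line, +y towards the bar's heel; +x towards the jars. In line, the bar lies on x = 0 from y about +127 (heel end) to -133 (free end).
- trough (a point): Centre of the inner floor of the fixed steel catch trough along the tray's open (-y) edge, at tray x -40, y -190, 4 mm above the bench; axes as the tray. Outside it spans tray x -115 to +35, y -142.5 to -237.5 mm; walls 4 mm thick, 22 mm high, 8 mm below the tray top.
- heel_post (a point): Centre of the top of the heel post, a fixed steel post 16 mm in diameter rising 35 mm above the tray top (top 65 mm above the bench), at tray x -20, y +107.5 mm. It touches the bar's side that faces the tray's front (-x).
- toe_post (a point): Centre of the top of the toe post, same size, at tray x +20, y -107.5 mm. It stops the bar's other side (+x) near its free end when the bar is in line.
- bar_mid (a point): Centre of the top face of the loose retaining bar: a plain steel-coloured bar 260 long, 24 wide, 20 mm high, 0.25 to 0.5 kg, flat on the tray (top face 50 mm above the bench). It starts with its heel end 1 to 10 mm from the heel post and its free end swung 50 to 63 degrees from the line towards the tray's front (-x). Axes: -y along the bar to its free end, +x its side facing the chips.
- bar_heel (a point): Point on the centreline of the bar's top face, 20 mm from its heel end; axes as bar_mid. In line it lies at tray x 0, y about +107.5 mm, beside the heel post, whose axis is then 20 mm away.
- bar_toe (a point): Point on the bar's top face, on its centreline, 215 mm from bar_heel, 25 mm from the free end; same axes. In line it lies at tray x 0, y about -107.5 mm.
- chip1: Chip of broken white porcelain, about 21 x 17 x 12 mm, 11 g, lying on the tray top. Origin: centre of its underside.
- chip2: Chip of broken white porcelain, about 21 x 17 x 12 mm, 11 g, lying on the tray top. Origin: centre of its underside.
- chip3: Chip of broken white porcelain, about 21 x 17 x 12 mm, 11 g, lying on the tray top. Origin: centre of its underside.
- scraper: Light grey scraper block with a black rubber foot, 0.16 kg, standing on the bench to the left or the right of the tray. Foot and lower body 26 mm (its x) by 76 mm (its y), up to 36 mm high; above it a grip 22 mm (x) by 52 mm (y) up to 68 mm high. Origin: centre of its underside. It scrapes with either wide face.
- jar1: Closed jar with a white cap, 58 mm across, 55 mm tall, standing on the tray behind the bar's place; a bystander. Origin: centre of its underside.
- jar2: Closed jar with a white cap, 58 mm across, 55 mm tall, standing on the tray behind the bar's place; a bystander. Origin: centre of its underside.
- beaker: Glass beaker 68 mm across, 85 mm tall, standing on the bench on the other side of the tray from the scraper; a bystander. Origin: centre of its underside.

How it is judged:
On the way, in this order (a step that is already met when the one before it is completed fails the run):
1. all three chips lie in the catch trough (y of chip1 in the frame of tray between -0.2375 and -0.146 m and x of chip1 in the frame of tray between -0.115 and 0.035 m and z of each of chip1, chip2, chip3 in the frame of tray below 0.034 m and y of chip2 in the frame of tray between -0.2375 and -0.146 m and x of chip2 in the frame of tray between -0.115 and 0.035 m and y of chip3 in the frame of tray between -0.2375 and -0.146 m and x of chip3 in the frame of tray between -0.115 and 0.035 m), for 0.2 s.
2. the bar lies in line, against both posts (x of bar_heel in the frame of tray between -0.004 and 0.004 m and x of bar_toe in the frame of tray between -0.004 and 0.004 m and y of bar_heel in the frame of tray between 0.0875 and 0.1275 m), for 0.2 s.
At the end, for the whole second after the job is handed in: All three chips are in the catch trough; the bar's centreline is within 4 mm of the line between the posts at both posts and its heel is within 20 mm along that line of its place; the scraper block stands upright (within 7 degrees) and at rest on the bench (all of step 1 and all of step 2 and height (world z) of scraper below 0.004 m and angle between scraper's own z axis and vertical below 0.12 rad and linear speed of scraper below 0.02 m/s); the robot touches nothing.
It fails at once if a chip is touched with the fingers (contact force between the fingers and chip1 above 0.3 N or contact force between the fingers and chip2 above 0.3 N or contact force between the fingers and chip3 above 0.3 N).
It fails at once if the bar is lifted (either end more than 8 mm) (height (world z) of any of bar_heel, bar_toe above 0.058 m).
It fails at once if the bar's heel leaves its post (heel point over 45 mm from the post's axis) (horizontal distance between bar_heel and heel_post above 0.045 m).
It fails at once if a jar or the beaker is moved more than 15 mm (distance of any of jar1, jar2, beaker from where it was at the start of the episode above 0.015 m).
It also fails if it takes over 66 s, if anything falls off the work surface, if the arm or the gripper's body presses on something with over 40 N, if the wrist force passes 120 N, or if a joint passes its speed limit or range.

## Working session

There is one attempt and no reset: what is moved stays moved. The work goes in short steps, Python scripts to look and compute and a tool call to move; the robot and the scene stay as the last step left them, time stands still between calls to the robot, and variables do not carry over. Pictures are saved under pics/ and viewed, at most 10 in all, crops included, and the job is handed in when it is done.

Besides the shell and the picture viewer there is one more tool, called after "Emit:" by a JSON object that holds its "op" and its "data". send_rows: Moves the arm, as the interface text tells. Its arguments: {"type":"object","properties":{"increments":{"type":"array","items":{"type":"array"}}},"required":["increments"]}

```bash
mkdir -p pics; cat > h.py <<'E'
import numpy as np, cv2
from cell import status, camera, ticket, find_in
def snap(n,f=None):
    c=camera(n)
    if f: cv2.imwrite('pics/'+f,c['pixels'][:,:,::-1])
    return c
def ray(c,u,v):
    K=np.array(c['camera_matrix']);d=cv2.undistortPoints(np.array([[[u,v]]],float),K,np.array([c['k1'],0,0,0,0.]))[0,0]
    return np.array(c['attitude'])@np.array([d[0],d[1],1])
def hit(c,u,v,z):
    r=ray(c,u,v);e=np.array(c['eye']);return e+r*(z-e[2])/r[2]
def proj(c,p):
    R=np.array(c['attitude']);q=R.T@(np.array(p)-c['eye']);
    return cv2.projectPoints(q.reshape(1,3),np.zeros(3),np.zeros(3),np.array(c['camera_matrix']),np.array([c['k1'],0,0,0,0.]))[0].ravel()
E
python3 - <<'E'
from h import *
np.set_printoptions(precision=4,suppress=True)
for n in ['top','side']:
    c=snap(n,n+'1.png');print(n,c['eye'],c['k1'],np.array(c['attitude']).tolist())
    for l in ['tray','trough','heel_post','toe_post','bar_mid','bar_heel','bar_toe','chip1','scraper','jar1','beaker']:
        try:
            for d in find_in(n,l)[:4]: print(l,np.round(d['conf'],2),np.array(d['point']),proj(c,d['point']).round(0))
        except Exception as e: print(l,e)
print(status.sense())
E
```

```text
top [ 0.537  -0.0023  1.0363] -0.008712536762823502 [[0.021598402467118093, -0.9991144420359639, 0.03610873476090288], [-0.9996571572236606, -0.022116649184290703, -0.01401505762987797], [0.014801250703172905, -0.03579365228673736, -0.9992495871570817]]
tray 0.88 [ 0.5504 -0.0002  0.0286] [305. 243.]
trough 0.84 [0.5448 0.0038 0.0273] [303. 246.]
heel_post 0.8 [0.5442 0.0067 0.0256] [302. 246.]
toe_post 0.62 [0.5477 0.0053 0.0321] [302. 245.]
bar_mid 0.71 [0.5083 0.0565 0.0508] [278. 263.]
bar_mid 0.41 [ 0.4777 -0.3362  0.0528] [463. 281.]
bar_heel 0.91 [0.5099 0.0623 0.0538] [275. 262.]
bar_toe 0.63 [0.5093 0.0571 0.0466] [277. 262.]
chip1 0.39 [0.5709 0.0126 0.0391] [299. 234.]
scraper 0.64 [ 0.4763 -0.3356  0.0532] [463. 282.]
jar1 0.95 [0.6788 0.0916 0.082 ] [262. 179.]
jar1 0.83 [0.6812 0.0078 0.0864] [302. 179.]
beaker 0.8 [0.47   0.3529 0.0471] [136. 278.]
beaker 0.48 [0.5689 0.0095 0.0423] [301. 234.]
side [ 0.3906 -0.7837  0.7315] -0.08552090799444026 [[0.9801558545660696, -0.11161171947999604, 0.16382101463052934], [-0.19709058806094076, -0.6371246474911527, 0.7451358826798
[... 570 characters left out ...]
r1 0.76 [0.6744 0.081  0.0722] [358. 201.]
jar1 0.73 [ 0.6795 -0.0063  0.071 ] [373. 228.]
beaker 0.64 [0.4669 0.3145 0.0623] [244. 154.]
{'clock': 1.2, 'qpos': array([-1.3543,  0.2631, -0.0483,  1.2594, -0.    ,  1.4155]), 'joint_velocities': array([-0.0005, -0.0016,  0.0016,  0.0005,  0.0011, -0.0012]), 'tau': array([  0.    , -63.7432,  38.4775,   0.0008,  -0.0001,  -0.    ]), 'ee_pos': array([ 0.1907, -0.4891,  0.1974]), 'eef_rot': array([[ 0.9317,  0.3633, -0.    ],
       [ 0.3633, -0.9317,  0.    ],
       [-0.    , -0.    , -1.    ]]), 'contact_force': array([ 0.6039,  0.0574, -0.5302]), 'torque': array([-0.0092, -0.0276,  0.0208]), 'gripper_force': 0.0, 'width': 0.08577264936385622}
```

View pics/top1.png

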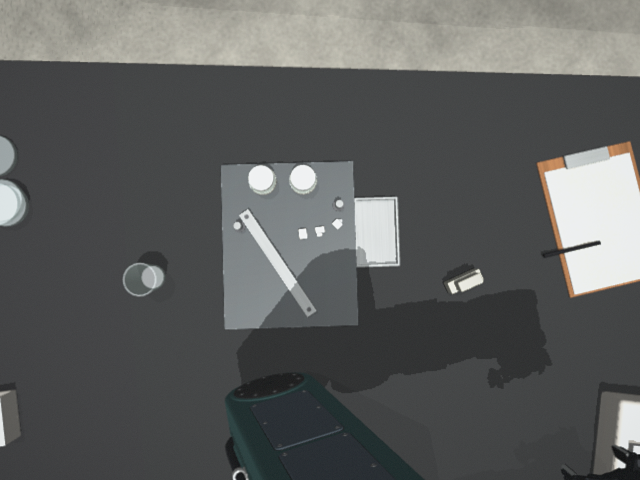

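View pics/side1.png

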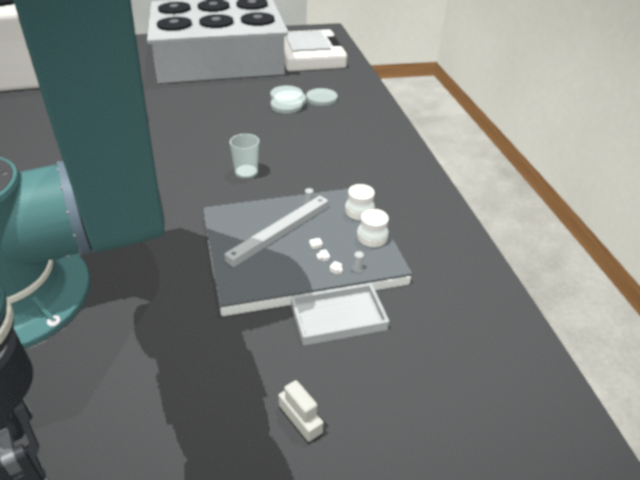

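The top view shows the tray at (221–357, 161–329), with the heel post at (238,226) and the toe post at (339,203). The chips are at (303,233), (320,230) and (338,224). The bar runs from (246,213) to (310,311), the trough is right of the tray, and the scraper is at (465,281). The side view agrees, and the scraper is upright. I'll refine with an enlarged crop and the scraper's outline.

```bash
python3 - <<'E'
from h import *
im=cv2.imread('pics/top1.png')
a=cv2.resize(im[155:335,215:405],None,fx=3.1,fy=3.1,interpolation=cv2.INTER_CUBIC)
b=cv2.resize(im[255:305,435:495],None,fx=3.3,fy=3.3,interpolation=cv2.INTER_CUBIC)
o=np.zeros((560,800,3),np.uint8);o[:a.shape[0],:a.shape[1]]=a;o[:b.shape[0],600:600+b.shape[1]]=b
cv2.imwrite('pics/crop1.png',o)
E
```

```text
(no output)
```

View pics/crop1.png

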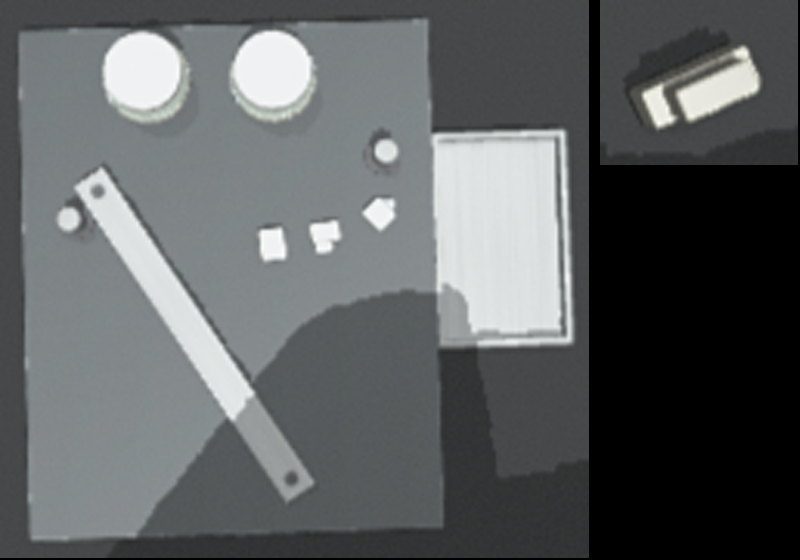

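The enlarged crop (3.1x) shows tray corners at (19,31), (428,19), (442,526) and (31,541). Posts are at (69,219) and (386,151), chips at (273,244), (325,236) and (380,213), and bar holes at (98,191) and (292,479). The scraper grip's corners are about (676,97), (742,61), (760,88) and (692,122).

```bash
cat > geo.py <<'E'
from h import *
np.set_printoptions(precision=4,suppress=True)
c=snap('top')
P=lambda u,v,z:hit(c,215+u/3.1,155+v/3.1,z)[:2]
# tray fit: corners tray frame
loc=[(115,145),(115,-142.5),(-240,-142.5),(-240,145),(-20,107.5),(20,-107.5)]
w=[P(19,31,.03),P(428,19,.03),P(442,526,.03),P(31,541,.03),P(69,219,.065),P(386,151,.065)]
A=np.array(loc)/1000;B=np.array(w);a0=A.mean(0);b0=B.mean(0)
U,S,V=np.linalg.svd((A-a0).T@(B-b0));R=(U@V).T;t=b0-R@a0
if __name__=='__main__':
    print('tray',t,'yaw deg',np.degrees(np.arctan2(R[1,0],R[0,0])),'resid',(B-(A@R.T+t)))
    T=lambda p:R.T@(np.array(p)-t)
    for n,u,v,z in [('c1',273,244,.042),('c2',325,236,.042),('c3',380,213,.042),('heel',98,191,.05),('toe',292,479,.05),('j1',143,71,.085),('j2',272,69,.085),('b1',75,186,.05),('b2',102,168,.05),('b3',314,485,.05),('b4',289,502,.05)]:
        p=P(u,v,z);print(n,p,T(p)*1000)
    G=np.array([hit(c,435+(u-600)/3.3,255+v/3.3,.068)[:2] for u,v in [(676,97),(742,61),(760,88),(692,122)]])
    d=(G[1]-G[0])+(G[2]-G[3]);print('grip',G.mean(0),'yaw of long',np.degrees(np.arctan2(d[1],d[0])),np.linalg.norm(G[1]-G[0]),np.linalg.norm(G[1]-G[2]))
E
python3 geo.py
```

```text
tray [0.6093 0.0353] yaw deg 2.9295040641804078 resid [[-0.0009 -0.0012]
 [-0.0002  0.0003]
 [ 0.0014  0.0022]
 [ 0.0003 -0.0014]
 [-0.0002 -0.0004]
 [-0.0005  0.0004]]
c1 [0.5707 0.0042] [-40.1774 -29.0825]
c2 [ 0.577  -0.0314] [-35.7108 -64.993 ]
c3 [ 0.5936 -0.069 ] [ -20.9608 -103.3489]
heel [0.6039 0.1242] [-0.8517 89.0709]
toe [ 0.4112 -0.0123] [-200.2444  -37.4041]
j1 [0.6815 0.0922] [75.0125 53.1533]
j2 [0.6848 0.0072] [ 74.0102 -31.9551]
b1 [0.607  0.1399] [  3.0094 104.6346]
b2 [0.6197 0.1219] [14.7854 85.965 ]
b3 [ 0.4075 -0.0273] [-204.7621  -52.2016]
b4 [ 0.3957 -0.0106] [-215.692   -34.9171]
grip [ 0.4751 -0.3467] yaw of long -61.632225083849754 0.047839014892710384 0.020388523381677376
```

Emit:
{"op": "send_rows", "data": {"increments": [[[0,0,-97],[31.7,-2.9,5],-1],[[0,0,-97],[31.7,-2.9,5],-1],[[0,0,-97],[31.7,-2.9,5],-1],[[0,0,-97],[31.7,-2.9,5],-1],[[0,0,-97],[31.7,-2.9,5],-1],[[0,0,-97],[31.7,-2.9,5],-1],[[0,0,-97],[31.7,-2.9,5],-1],[[0,0,-97],[31.7,-2.9,5],-1],[[0,0,-97],[31.7,-2.9,5],-1],[[0,0,-97],[31.7,-2.9,5],-1],[[0,0,-97],[31.7,-2.9,5],-1],[[0,0,-97],[31.7,-2.9,5],-1],[[0,0,-97],[31.7,-2.9,5],-1]]}}

```text
clock: 2.88
ee_pos: [0.4755, -0.347, 0.1474]
eef_rot: [[-0.473, 0.881, -0.0], [0.881, 0.473, 0.0], [0.0, 0.0, -1.0]]
contact_force: [-0.4, 0.8, 0.0]
width: 0.0853
gripper_force: 0.0
```

```bash
python3 - <<'E'
from h import *
s=status.sense();print(s['clock'],s['ee_pos'],s['eef_rot'],s['qpos'])
c=snap('side','s2.png')
for d in find_in('side','scraper')[:2]: print(d)
im=c['pixels'][:,:,::-1][330:470,200:400]
cv2.imwrite('pics/s2c.png',cv2.resize(im,None,fx=3,fy=3,interpolation=cv2.INTER_CUBIC))
E
```

```text
2.875 [ 0.47551812 -0.34695364  0.14737806] [[-4.72994335e-01  8.81065468e-01 -2.06833249e-06]
 [ 8.81065468e-01  4.72994334e-01  3.40270249e-05]
 [ 3.09583462e-05  1.42722537e-05 -9.99999999e-01]] [-7.68737727e-01  3.90229995e-01  6.74992398e-03  1.18734140e+00
  2.30202811e-05  3.09372372e-01]
{'point': [0.4764, -0.3573, 0.0342], 'conf': 0.73}
```

View pics/s2c.png

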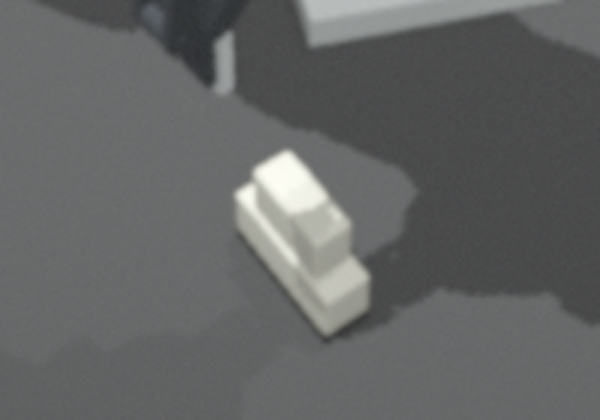

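The crop shows the scraper upright. The grip-top corners are at crop (253,172), (289,151), (350,221) and (316,240), and the fingertip is at (225,90), still high. I'll check the centre from this view.

```bash
python3 - <<'E'
from h import *
c=snap('side')
G=np.array([hit(c,200+u/3,330+v/3,.068)[:2] for u,v in [(253,172),(289,151),(350,221),(316,240)]])
d=(G[2]-G[1])+(G[3]-G[0]);print(G.mean(0),np.degrees(np.arctan2(d[1],d[0])),G)
B=np.array([hit(c,200+u/3,330+v/3,z)[:2] for u,v,z in [(235,190,.036),(325,305,.036),(369,277,.036)]])
print((B[0]+B[2])/2,B,np.degrees(np.arctan2(*(B[1]-B[0])[::-1])))
E
```

```text
[ 0.47651643 -0.34546454] -63.13340295084304 [[ 0.45630302 -0.32851815]
 [ 0.47515877 -0.31983053]
 [ 0.49597076 -0.36323758]
 [ 0.47863316 -0.37027189]]
[ 0.47635564 -0.34500139] [[ 0.44908602 -0.31536081]
 [ 0.48042934 -0.38525902]
 [ 0.50362525 -0.37464197]] -65.84787900642881
```

Emit:
{"op": "send_rows", "data": {"increments": [[[0,0,1.5],[0.05,0.1,5.5],-1],[[0,0,1.5],[0.05,0.1,9],-1],[[0,0,1.5],[0.05,0.1,10.6],-1],[[0,0,1.5],[0.05,0.1,10.6],-1],[[0,0,1.5],[0.05,0.1,10.6],1],[[0,0,1.5],[0.05,0.1,10.6],1],[[0,0,1.5],[0.05,0.1,10.6],1],[[0,0,1.5],[0.05,0.1,10.6],1],[[0,0,1.5],[0.05,0.1,10.6],1],[[0,0,1.5],[0.05,0.1,10.6],1]]}}

```text
clock: 4.28
ee_pos: [0.4762, -0.3461, 0.0414]
eef_rot: [[-0.451, 0.893, -0.0], [0.893, 0.451, -0.0], [-0.0, -0.0, -1.0]]
contact_force: [0.3, -0.7, -0.1]
width: 0.0002
gripper_force: 0.0
```

```bash
python3 - <<'E'
from h import *
c=snap('side')
for d in find_in('side','scraper')[:2]: print(d)
im=c['pixels'][:,:,::-1][270:470,150:416]
cv2.imwrite('pics/s3c.png',cv2.resize(im,None,fx=3,fy=3,interpolation=cv2.INTER_CUBIC))
E
```

```text
{'point': [0.4723, -0.3579, 0.0315], 'conf': 0.66}
```

View pics/s3c.png

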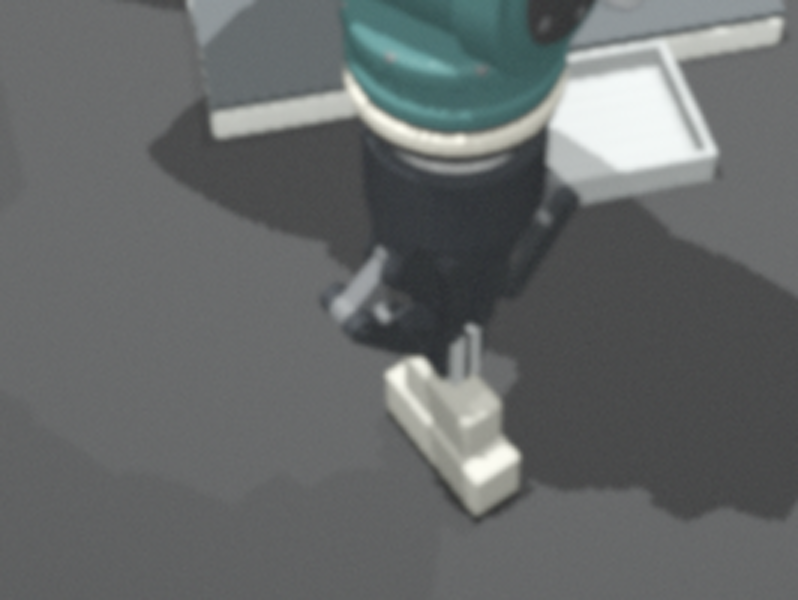

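```bash
python3 - <<'E'
from h import *
c=snap('side');s=status.sense();p=s['ee_pos']
q=lambda p:(proj(c,p)-[150,270])*3
for dz in (0,.019,.04,.07,.15): print(dz,q(p+[0,0,dz]))
R=s['eef_rot']
for sx in(-.011,.011): print(sx,q(p+R[:,0]*sx))
print(s['qpos'],s['contact_force'])
t=camera('top')
print(p, [ (d['point'],d['conf']) for d in find_in('top','scraper')])
cv2.imwrite('pics/t3.png',cv2.resize(t['pixels'][:,:,::-1][180:380,360:560],None,fx=2.8,fy=2.8,interpolation=cv2.INTER_CUBIC))
E
```

```text
0 [450.67971516 408.36617492]
0.019 [450.94719637 385.81650556]
0.04 [451.25482246 359.98750519]
0.07 [451.71758849 321.33906764]
0.15 [453.10366121 206.9946731 ]
-0.011 [464.72535807 424.28399764]
0.011 [436.85233555 392.68011897]
[-7.66830149e-01  4.57441095e-01 -1.86045135e-01  9.27315687e-01
  2.35142311e-05  3.36197859e-01] [-0.25035453  0.04606238  0.3205086 ]
[ 0.4761739  -0.34604069  0.04135827] [([0.4647, -0.3279, 0.0403], 0.82), ([0.4697, 0.3495, 0.0465], 0.17)]
```

View pics/t3.png

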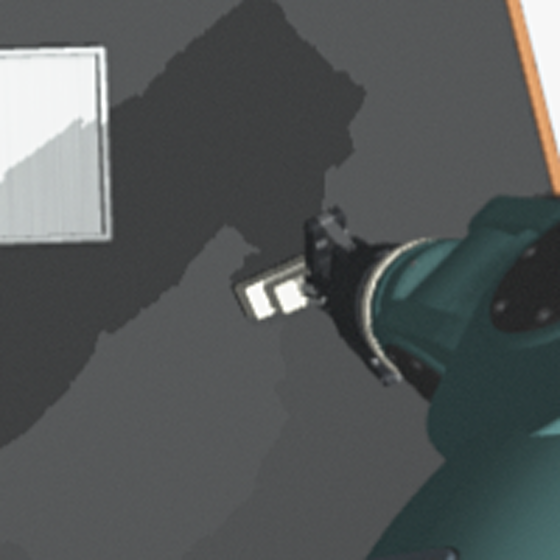

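The crops show the closed fingers over the grip's far half, with the scraper unmoved: its front bottom corner is still at image (309,442). The tips look higher than the reported TCP, so I'll check that against the earlier saved picture with the fingers open.

```bash
python3 - <<'E'
from h import *
c=snap('side');p=np.array([.4755,-.347,.1474]);R=np.array([[-.473,.881,0],[.881,.473,0],[0,0,-1]])
im=cv2.imread('pics/s2.png')
x0,y0,f=200,260,4
o=cv2.resize(im[y0:y0+140,x0:x0+180],None,fx=f,fy=f,interpolation=cv2.INTER_CUBIC)
for sy in(-.0427,0,.0427):
  for dz,col in ((0,(0,0,255)),(.013,(0,255,0)),(.04,(255,0,0))):
    q=(proj(c,p+R[:,1]*sy+[0,0,dz])-[x0,y0])*f;cv2.circle(o,tuple(int(v) for v in q),4,col,-1)
a=cv2.resize(c['pixels'][:,:,::-1][330:450,270:350],None,fx=4.5,fy=4.5)
cv2.imwrite('pics/cmp.png',o)
E
```

```text
(no output)
```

View pics/cmp.png

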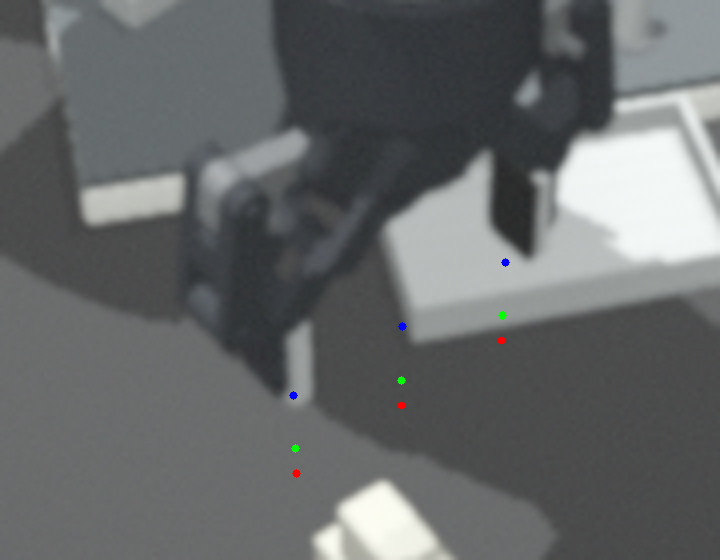

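```bash
python3 - <<'E'
from h import *
from scipy.optimize import least_squares
c=snap('side');p=np.array([.4755,-.347,.1474]);X=np.array([-.473,.881,0]);Y=np.array([.881,.473,0])
obs=[(532,257,1,-1),(492,224,1,1),(310,402,-1,-1)]
def f(C,w=.0427):
    return np.concatenate([(proj(c,C+a*w*Y+b*.011*X)-[200,260])*4-[u,v] for u,v,a,b in obs])
r=least_squares(f,p,x_scale=.01)
print(r.x,r.x-p,'resid',f(r.x).round(1), 'tool axes',X@(r.x-p),Y@(r.x-p))
E
```

```text
[ 0.47272256 -0.36215744  0.21542855] [-0.00277744 -0.01515744  0.06802855] resid [ 2.4  4.5 -4.1 -4.5  1.5 -0.1] tool axes -0.012039974027968988 -0.009616393207328848
```

Emit:
{"op": "send_rows", "data": {"increments": [[[0,0,0],[0,0,-6],1],[[0,0,0],[0,-5,-6],1],[[0,0,0],[0,-9.4,-4],1],[[0,0,0],[0,-9.4,0],1],[[0,0,0],[0,-9.4,3.6],1],[[0,0,0],[0,-9.4,3.6],1]]}}

```text
clock: 5.38
ee_pos: [0.3912, -0.3871, 0.0037]
eef_rot: [[-0.451, 0.893, -0.002], [0.893, 0.451, 0.003], [0.004, -0.001, -1.0]]
contact_force: [0.7, -0.2, 0.0]
width: -0.0002
gripper_force: 0.0
```

```bash
python3 - <<'E'
from h import *
s=status.sense();p=s['ee_pos'];R=s['eef_rot'];print(s['clock'],p,s['contact_force'],s['width'])
o=np.zeros((560,800,3),np.uint8)
for i,n in enumerate(['side','top']):
    c=camera(n);im=c['pixels'][:,:,::-1];q=proj(c,p);print(n,q)
    x0,y0=int(q[0]-40),int(q[1]-75);a=cv2.resize(im[y0:y0+110,x0:x0+80],None,fx=5,fy=5,interpolation=cv2.INTER_CUBIC)
    for dz,col in((0,(0,0,255)),(.03,(255,0,0))):
        for sx in (-.011,.011):
            k=(proj(c,p+R[:,0]*sx+[0,0,dz])-[x0,y0])*5;cv2.circle(a,tuple(int(v) for v in k),3,col,-1)
    print(x0,y0);o[:550,400*i:400*i+400]=a
cv2.imwrite('pics/cmp2.png',o)
E
```

```text
5.375 [ 0.39117028 -0.3871113   0.00374754] [ 0.66382884 -0.22903871  0.02006607] -0.00015950412984243434
side [245.97572629 455.06708761]
205 380Traceback (most recent call last):
  File "<stdin>", line 10, in <module>
ValueError: could not broadcast input array from shape (500,400,3) into shape (550,400,3)
```

```bash
python3 - <<'E'
from h import *
s=status.sense();p=s['ee_pos'];R=s['eef_rot'];print(s['clock'],p,s['contact_force'],s['width'])
o=np.zeros((500,800,3),np.uint8)
for i,n in enumerate(['side','top']):
    c=camera(n);im=c['pixels'][:,:,::-1];q=proj(c,p);print(n,q)
    x0,y0=int(q[0]-40),int(q[1]-78);y0=min(y0,380);a=cv2.resize(im[y0:y0+100,x0:x0+80],None,fx=5,fy=5,interpolation=cv2.INTER_CUBIC)
    for dz,col in((0,(0,0,255)),(.03,(255,0,0))):
        for sx in (-.011,.011):
            k=(proj(c,p+R[:,0]*sx+[0,0,dz])-[x0,y0])*5;cv2.circle(a,tuple(int(v) for v in k),3,col,-1)
    print(x0,y0);o[:500,400*i:400*i+400]=a
cv2.imwrite('pics/cmp2.png',o)
E
```

```text
5.425 [ 0.39197506 -0.38802108  0.00537037] [-0.97356124 -0.1859141   0.34655547] 0.0003126143982389504
side [246.54957549 454.98979698]
206 376
top [478.78226244 318.95312895]
438 240
```

View pics/cmp2.png

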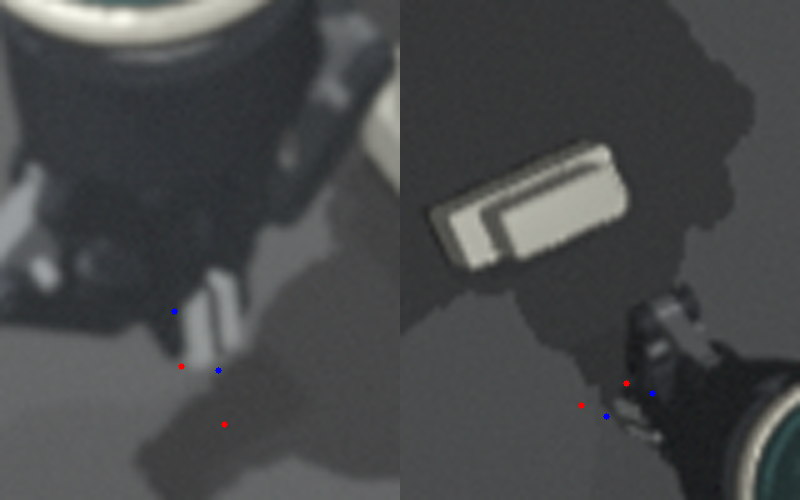

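The closed fingers' near edge ends at side crop (217,363). That lies in line laterally with the projected TCP but about 33 mm above it, and the top view agrees. So the real fingertips are about 33 mm higher than reported, with no sideways offset, and I'll redo the grasp correspondingly lower.

Emit:
{"op": "send_rows", "data": {"increments": [[[0,0,0],[0,0,-6],-1],[[0,0,0],[0,3,-8],-1],[[0,0,0],[0,9.4,-8],-1],[[0,0,0],[0,9.4,-8],-1],[[0,0,0],[0,9.4,-3],-1],[[0,0,0],[0,9.4,-0.5],-1],[[0,0,0],[0,9.4,-0.5],-1],[[0,0,0],[0,9.4,-0.5],1],[[0,0,0],[0,9.4,-0.5],1],[[0,0,0],[0,9.4,-0.5],1],[[0,0,0],[0,9.4,-0.5],1],[[0,0,0],[0,9.4,-0.5],1]]}}

```text
clock: 7.02
ee_pos: [0.4765, -0.3464, 0.0112]
eef_rot: [[-0.451, 0.893, 0.001], [0.893, 0.451, -0.001], [-0.001, 0.0, -1.0]]
contact_force: [-0.8, 0.6, 7.7]
width: 0.0211
gripper_force: 59.5
```

Emit:
{"op": "send_rows", "data": {"increments": [[[0,0,0],[0,0,-5],1],[[0,0,0],[0,0,-11],1],[[0,0,-8],[4,3.5,-11],1],[[0,0,-17],[8,7,-11],1],[[0,0,-26],[12,10.5,-11],1],[[0,0,-35],[16,14,-11],1],[[0,0,-44],[20,17.5,-11],1],[[0,0,-53],[24,21,-11],1],[[0,0,-62],[27.5,24.1,-11],1],[[0,0,-66],[29.66,26.04,-11],1],[[0,0,-66],[29.66,26.04,-11],1],[[0,0,-66],[29.66,26.04,-11],1],[[0,0,-66],[29.66,26.04,-7],1],[[0,0,-66],[29.66,26.04,-7],1]]}}

```text
clock: 8.78
ee_pos: [0.573, 0.0352, 0.0787]
eef_rot: [[-0.999, -0.047, -0.004], [-0.047, 0.999, 0.0], [0.004, 0.0, -1.0]]
contact_force: [-1.3, 0.5, -1.0]
width: 0.0205
gripper_force: 58.9
```

```bash
python3 - <<'E'
from h import *
s=status.sense();p=s['ee_pos'];print(s['clock'],p,s['eef_rot'],s['width'])
o=np.zeros((560,800,3),np.uint8)
c=camera('side');o[:480,:400]=cv2.resize(c['pixels'][:,:,::-1][150:310,230:410],(400,356)).repeat(1,0) if 0 else 0
o[:400,:450]=cv2.resize(c['pixels'][:,:,::-1][160:320,220:400],(450,400),interpolation=cv2.INTER_CUBIC)
t=camera('top');o[:400,450:800]=cv2.resize(t['pixels'][:,:,::-1][150:310,230:370],(350,400),interpolation=cv2.INTER_CUBIC)
cv2.imwrite('pics/v9.png',o[:400])
E
```

```text
8.775 [0.57297451 0.03524193 0.07867936] [[-9.98884999e-01 -4.70152216e-02 -4.28114692e-03]
 [-4.70165811e-02  9.98894085e-01  2.17419741e-04]
 [ 4.26619030e-03  4.18462209e-04 -9.99990812e-01]] 0.020538966863613596
```

View pics/v9.png

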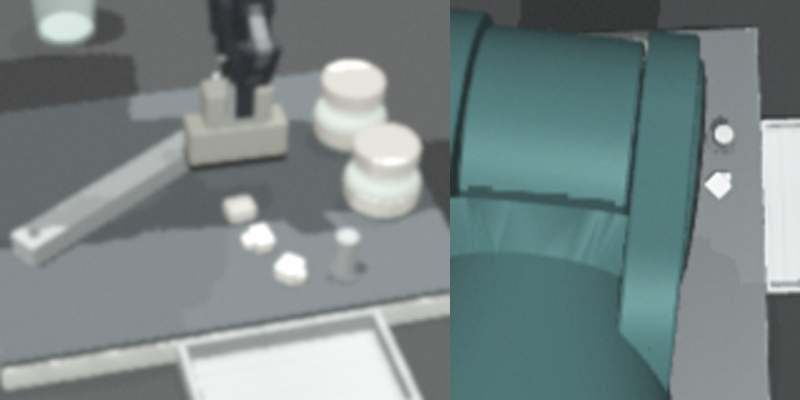

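The side view shows the scraper held level above the tray, behind the three chips, and clear of the bar, jars and posts. Lowering now.

Emit:
{"op": "send_rows", "data": {"increments": [[[0,0,0],[0,0,1.5],1],[[0,0,0],[0,0,3],1],[[0,0,0],[0,0,3.3],1],[[0,0,0],[0,0,3.3],1],[[0,0,0],[0,0,3.3],1]]}}

```text
clock: 9.5
ee_pos: [0.5751, 0.0361, 0.0477]
eef_rot: [[-0.999, -0.049, 0.001], [-0.049, 0.999, -0.0], [-0.001, -0.0, -1.0]]
contact_force: [0.7, 0.2, -1.8]
width: 0.0208
gripper_force: 59.0
```

Emit:
{"op": "send_rows", "data": {"increments": [[[0,0,0],[0,0,0.5],1],[[0,0,0],[0,0,0.5],1],[[0,0,0],[0,-1,0.5],1],[[0,0,0],[0,-2,0.5],1]]}}

```text
clock: 10.0
ee_pos: [0.5759, 0.0154, 0.0425]
eef_rot: [[-0.999, -0.049, 0.0], [-0.049, 0.999, -0.0], [-0.0, -0.0, -1.0]]
contact_force: [-0.2, 0.5, -1.3]
width: 0.021
gripper_force: 59.0
```

Emit:
{"op": "send_rows", "data": {"increments": [[[0,0,0],[0,-0.8,0],1],[[0,0,0],[0,-1.6,0],1],[[0,0,0],[0,-2.4,0],1],[[0,0,0],[0,-3.2,0],1],[[0,0,0],[0,-4,0],1],[[0,0,0],[0,-4.8,0],1],[[0,0,0],[0,-5.6,0],1],[[0,0,0],[0,-6.4,0],1],[[0,0,0],[0,-7.2,0],1],[[0,0,0],[0,-8,0],1],[[0,0,0],[0,-8.8,0],1],[[0,0,0],[0,-9.6,0],1],[[0,0,0],[0,-10.4,0],1],[[0,0,0],[0,-11.2,0],1],[[0,0,0],[0,-12,0],1],[[0,0,0],[0,-12.7,0],1],[[0,0,0],[0,-13.4,0],1],[[0,0,0],[0,-14,0],1],[[0,0,0],[0,-14,0],1]]}}

```text
clock: 12.38
ee_pos: [0.5831, -0.1239, 0.043]
eef_rot: [[-0.999, -0.049, 0.001], [-0.049, 0.999, 0.001], [-0.001, 0.0, -1.0]]
contact_force: [0.6, 3.5, 6.4]
width: 0.0211
gripper_force: 60.1
```

```bash
python3 - <<'E'
from geo import *
s=status.sense();p=s['ee_pos'];print(s['clock'],p,s['contact_force'])
c=camera('side');cv2.imwrite('pics/v10.png',c['pixels'][:,:,::-1])
for l in ['chip1']:
  for n in ['side','top']:
    camera(n)
    for d in find_in(n,l): print(n,l,round(d['conf'],2),R.T@(np.array(d['point'][:2])-t)*1000,d['point'][2])
# white blobs on the side picture
E
```

```text
12.425 [ 0.5831 -0.1238  0.043 ] [-0.5397  2.3604  6.6101]
side chip1 0.68 [-90.5985 -87.7752] 0.0262
side chip1 0.51 [ -41.7791 -172.7813] 0.0198
```

Emit:
{"op": "send_rows", "data": {"increments": [[[0,0,0],[0,0,-3],1],[[0,0,0],[0,0,-8],1],[[0,0,0],[0,0,-10],1],[[0,0,0],[0,0,-10],1]]}}

```text
clock: 13.18
ee_pos: [0.5834, -0.1242, 0.1435]
eef_rot: [[-0.999, -0.049, 0.002], [-0.049, 0.999, -0.001], [-0.002, -0.001, -1.0]]
contact_force: [-0.0, -0.3, -2.4]
width: 0.0208
gripper_force: 59.1
```

```bash
python3 - <<'E'
from geo import *
s=status.sense();print(s['clock'],s['ee_pos'])
for n in ['side','top']:
    camera(n)
    for d in find_in(n,'chip1'): print(n,round(d['conf'],2),R.T@(np.array(d['point'][:2])-t)*1000,d['point'][2])
c=camera('side');im=c['pixels'][:,:,::-1];x0,y0=200,180
a=cv2.resize(im[y0:y0+180,x0:x0+220],None,fx=3.3,fy=3.3,interpolation=cv2.INTER_CUBIC)
for x in (-100,-50,0):
  for y in (-140,-100,-50,0):
    w=R@(np.array([x,y])/1000)+t;k=(proj(c,[w[0],w[1],.03])-[x0,y0])*3.3;cv2.circle(a,tuple(int(v) for v in k),2,(0,0,255),-1)
cv2.imwrite('pics/v10.png',a)
E
```

```text
13.225 [ 0.5828 -0.1239  0.1421]
side 0.48 [ -20.6187 -158.444 ] 0.0179
side 0.43 [ -43.09   -174.9171] 0.0204
side 0.42 [-80.8793 -99.3871] 0.0285
side 0.41 [ -39.5451 -158.4768] 0.0245
top 0.57 [-98.7851  30.0973] 0.055
```

View pics/v10.png

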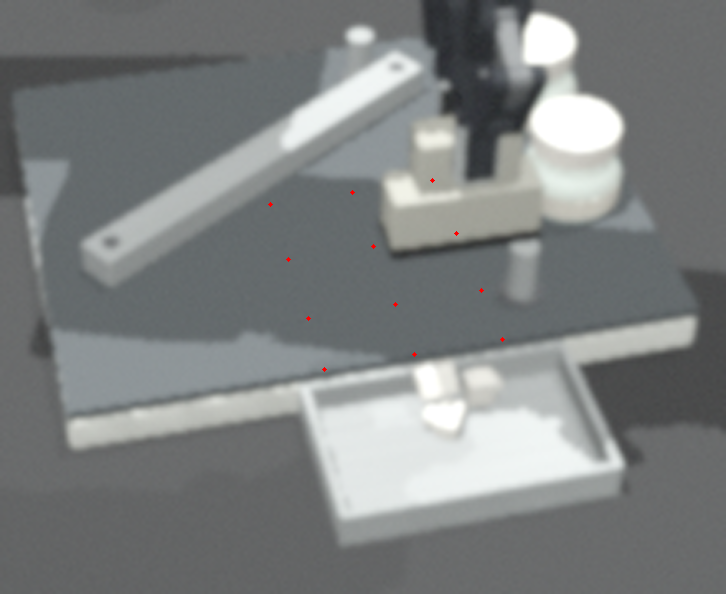

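All three chips lie in the trough, at crop (437,382), (481,385) and (445,415), and nothing white is left on the tray in front of the bar. Next I'll return the scraper to the bench.

Emit:
{"op": "send_rows", "data": {"increments": [[[0,0,0],[2,-4,0],1],[[0,0,0],[5,-9,0],1],[[0,0,0],[8,-15,0],1],[[0,0,0],[11,-20,0],1],[[0,0,0],[11.8,-21.7,3],1],[[0,0,0],[11.8,-21.7,8],1],[[0,0,0],[11.8,-21.7,11.5],1],[[0,0,0],[11.8,-21.7,12.8],1],[[0,0,0],[11.8,-21.7,12.9],1],[[0,0,0],[11.8,-21.7,12.9],1]]}}

```text
clock: 14.72
ee_pos: [0.4761, -0.3467, 0.0146]
eef_rot: [[-0.999, -0.049, 0.001], [-0.049, 0.999, -0.001], [-0.001, -0.001, -1.0]]
contact_force: [-0.3, -0.0, -1.7]
width: 0.021
gripper_force: 59.1
```

Emit:
{"op": "send_rows", "data": {"increments": [[[0,0,0],[0,0,0.2],1],[[0,0,0],[0,0,0.3],1],[[0,0,0],[0,0,0.3],1]]}}

```text
clock: 15.1
ee_pos: [0.4758, -0.3465, 0.0112]
eef_rot: [[-0.999, -0.049, 0.001], [-0.049, 0.999, -0.001], [-0.001, -0.001, -1.0]]
contact_force: [-1.3, 0.9, 5.7]
width: 0.0209
gripper_force: 59.9
```

Emit:
{"op": "send_rows", "data": {"increments": [[[0,0,0],[0,0,0],-1],[[0,0,0],[0,0,0],-1],[[0,0,0],[0,0,0],-1],[[0,0,0],[0,0,0],-1],[[0,0,0],[0,0,-3],-1],[[0,0,0],[0,0,-8],-1],[[0,0,0],[0,0,-13],-1],[[0,0,9],[0.6,5.5,-13],1],[[0,0,18],[1.2,11,-13],1],[[0,0,27],[1.9,17,-13],1],[[0,0,36],[2.5,23,-13],1],[[0,0,45],[3.1,29,-13],1],[[0,0,54],[3.7,35,-13],1],[[0,0,57.5],[4.2,39.2,-13],1],[[0,0,57.5],[4.2,39.2,-13],1],[[0,0,57.5],[4.2,39.2,-13],1]]}}

```text
clock: 17.1
ee_pos: [0.4145, 0.043, 0.1404]
eef_rot: [[-0.579, 0.815, 0.0], [0.815, 0.579, -0.0], [-0.0, 0.0, -1.0]]
contact_force: [0.1, -0.2, 0.6]
width: 0.0001
gripper_force: 0.0
```

```bash
cat > plan.py <<'E'
from geo import *
import sys
from scipy.spatial.transform import Rotation as Ro
s=status.sense();p=s['ee_pos'];E=s['eef_rot'];print(s['clock'],p,np.degrees(np.arctan2(E[1,0],E[0,0])),s['width'],s['contact_force'])
h0=np.degrees(np.arctan2(E[1,0],E[0,0]))
def row(th,extra=0,S=.195,h=.011):
    a=np.radians(th);d=np.array([-np.sin(a),-np.cos(a)]);n=np.array([-np.cos(a),np.sin(a)])
    C=np.array([-.02,.1075])+n*(h-.008+extra)+S*d
    w=R@C+t; nh=np.degrees(np.arctan2(*(R@n)[::-1]))
    dw=np.array([*(w-p[:2]),0]);q=E.T@dw*100
    return np.round([-((nh-h0+180)%360-180),q[0],q[1]],2).tolist()
if __name__=='__main__':
    for th,e in [(57.5,.02),(57.5,.0),(50,0),(45,0),(40,0),(35,0),(30,0),(25,0),(20,0),(15,0),(10,0),(5,0),(3,0),(0,0)]: print(th,e,row(th,e))
E
python3 plan.py; python3 - <<'E'
from geo import *
camera('side');camera('top')
for n in('side','top'):
  for d in find_in(n,'scraper')[:2]:print(n,d)
E
```

```text
17.15 [0.4146 0.0426 0.1404] 125.30537802056804 3.590005273925968e-05 [ 0.4628 -0.6119 -0.0438]
57.5 0.02 [-0.12, 0.56, 0.03]
57.5 0.0 [-0.12, -1.44, 0.03]
50 0 [-7.62, -3.99, 0.17]
45 0 [-12.62, -5.67, 0.44]
40 0 [-17.62, -7.32, 0.86]
35 0 [-22.62, -8.92, 1.42]
30 0 [-27.62, -10.48, 2.12]
25 0 [-32.62, -11.96, 2.95]
20 0 [-37.62, -13.37, 3.9]
15 0 [-42.62, -14.68, 4.98]
10 0 [-47.62, -15.9, 6.17]
5 0 [-52.62, -17.01, 7.46]
3 0 [-54.62, -17.43, 8.0]
0 0 [-57.62, -18.01, 8.84]
side {'point': [0.4714, -0.3549, 0.0313], 'conf': 0.61}
top {'point': [0.4715, -0.3371, 0.0407], 'conf': 0.74}
```

Emit:
{"op": "send_rows", "data": {"increments": [[[0,0,0],[0,0,5],1],[[0,0,0],[0,0,10],1],[[0,0,0],[0,0,12.5],1],[[0,0,0],[0,0,13],1],[[0,0,0],[0,0,13.3],1],[[0,0,0],[0,0,13.5],1],[[0,0,0],[0,0,13.5],1]]}}

```text
clock: 18.27
ee_pos: [0.4147, 0.0432, 0.0059]
eef_rot: [[-0.578, 0.816, 0.001], [0.816, 0.578, -0.0], [-0.001, 0.001, -1.0]]
contact_force: [0.5, 0.6, 0.3]
width: -0.0001
gripper_force: 0.0
```

Emit:
{"op": "send_rows", "data": {"increments": [[[0,0,0],[0,0,0.2],1],[[0,0,0],[0,0,0.4],1],[[0,0,0],[0,0,0.4],1]]}}

```text
clock: 18.65
ee_pos: [0.4142, 0.0433, 0.0013]
eef_rot: [[-0.578, 0.816, -0.0], [0.816, 0.578, 0.0], [0.0, -0.0, -1.0]]
contact_force: [0.1, 0.1, -1.3]
width: -0.0004
gripper_force: 0.0
```

Emit:
{"op": "send_rows", "data": {"increments": [[[0,0,0],[-0.7,0,0],1],[[0,0,0],[-1.4,0,0],1],[[0,0,-2.6],[-2.3,0.05,0],1],[[0,0,-5.1],[-3.15,0.1,0],1],[[0,0,-7.6],[-4,0.17,0],1]]}}

```text
clock: 19.27
ee_pos: [0.439, 0.011, 0.0013]
eef_rot: [[-0.682, 0.732, -0.0], [0.732, 0.682, 0.0], [0.0, -0.0, -1.0]]
contact_force: [-1.5, 1.2, 0.2]
width: -0.0001
gripper_force: 0.7
```

```bash
cat > barpose.py <<'E'
from geo import *
c=camera('side');g=cv2.cvtColor(c['pixels'],cv2.COLOR_RGB2GRAY)
for n in ['side','top']:
    camera(n)
    for l in ['bar_toe','bar_heel']:
        for d in find_in(n,l)[:1]: print(n,l,round(d['conf'],2),R.T@(np.array(d['point'][:2])-t)*1000,d['point'][2])
E
python3 barpose.py; python3 plan.py
```

```text
side bar_toe 0.88 [-104.4849    2.8529] 0.0483
side bar_heel 0.89 [-104.2108    2.3383] 0.05
top bar_toe 0.96 [-59.2408  41.6914] 0.0489
top bar_heel 0.91 [-62.8877  44.7818] 0.0517
19.725 [0.4387 0.0118 0.0014] 132.89415118986994 -8.122949838392415e-05 [ 0.7768 -0.1634 -0.2073]
57.5 0.02 [7.46, 4.45, 0.43]
57.5 0.0 [7.46, 2.47, 0.17]
50 0 [-0.04, -0.07, -0.03]
45 0 [-5.04, -1.77, 0.02]
40 0 [-10.04, -3.46, 0.22]
35 0 [-15.04, -5.13, 0.56]
30 0 [-20.04, -6.76, 1.05]
25 0 [-25.04, -8.34, 1.68]
20 0 [-30.04, -9.86, 2.44]
15 0 [-35.04, -11.31, 3.33]
10 0 [-40.04, -12.68, 4.35]
5 0 [-45.04, -13.95, 5.48]
3 0 [-47.04, -14.43, 5.96]
0 0 [-50.04, -15.11, 6.72]
```

Emit:
{"op": "send_rows", "data": {"increments": [[[0,0,-2.5],[-0.9,0,0],1],[[0,0,-5],[-1.77,0.02,0],1],[[0,0,-7.5],[-2.6,0.1,0],1],[[0,0,-10],[-3.46,0.22,0],1],[[0,0,-12.5],[-4.3,0.37,0],1],[[0,0,-15],[-5.13,0.56,0],1],[[0,0,-17.5],[-5.95,0.79,0],1],[[0,0,-20],[-6.76,1.05,0],1],[[0,0,-22.5],[-7.56,1.35,0],1],[[0,0,-25],[-8.34,1.68,0],1]]}}

```text
clock: 20.98
ee_pos: [0.5077, -0.038, 0.0013]
eef_rot: [[-0.927, 0.375, -0.001], [0.375, 0.927, 0.0], [0.001, -0.0, -1.0]]
contact_force: [-1.5, 0.7, 0.9]
width: -0.0004
gripper_force: 0.8
```

```bash
cat > rect.py <<'E'
from geo import *
def rect(n,z=.05,mm=1.0):
    # warp to tray frame: columns = y from +160 to -160, rows = x from +60 to -240
    c=camera(n)
    ys,xs=np.meshgrid(np.arange(160,-161,-mm),np.arange(60,-241,-mm))
    W=np.stack([xs,ys],-1).reshape(-1,2)/1000@R.T+t
    Pw=np.c_[W,np.full(len(W),z)];q=(Pw-np.array(c['eye']))@np.array(c['attitude'])
    uv=cv2.projectPoints(q,np.zeros(3),np.zeros(3),np.array(c['camera_matrix']),np.array([c['k1'],0,0,0,0.]))[0].reshape(*xs.shape,2).astype(np.float32)
    return cv2.remap(cv2.cvtColor(c['pixels'],cv2.COLOR_RGB2GRAY),uv[...,0],uv[...,1],cv2.INTER_LINEAR)
# bar fit: edge contrast across both long sides, given post/line pose (heel pt x,y, theta)
def fit(n):
    g=cv2.GaussianBlur(rect(n),(0,0),1.2).astype(float)
    from scipy.ndimage import map_coordinates as mc
    samp=lambda P:mc(g,[60-P[...,0],160-P[...,1]],order=1,mode='nearest')
    k=np.arange(-10,200,3.)
    best=[]
    for th in np.arange(-6,62,.5):
        a=np.radians(th);d=np.array([-np.sin(a),-np.cos(a)]);nn=np.array([-np.cos(a),np.sin(a)])
        for off in np.arange(14,34,.5):
            H=np.array([-20,107.5])-off*nn
            f=lambda o:samp(H+o*nn+k[:,None]*d)
            s=np.minimum(np.clip(f(9)-f(15),-30,30),np.clip(f(-9)-f(-15),-30,30)).mean() 
            best.append((s,th,off))
    best.sort(reverse=True);return best[:3]
if __name__=='__main__':
    for n in ['side','top']: print(n,fit(n))
E
python3 rect.py; python3 plan.py|head -1
```

```text
side [(np.float64(29.971306478477487), np.float64(24.0), np.float64(19.0)), (np.float64(29.970329149235166), np.float64(25.0), np.float64(20.5)), (np.float64(29.969745750994985), np.float64(26.0), np.float64(22.0))]
top [(np.float64(18.03677620444533), np.float64(25.0), np.float64(23.0)), (np.float64(17.990966304646435), np.float64(24.5), np.float64(23.0)), (np.float64(17.98117519204402), np.float64(25.5), np.float64(23.0))]
21.175 [ 0.5077 -0.0379  0.0013] 157.83831231933323 3.182028372943279e-05 [-1.2506 -0.6914  0.6742]
```

```bash
python3 plan.py|tail -5; python3 - <<'E'
from plan import *
for th in (22.5,17.5,12.5,7.5,1.5,-.5,-1): print(th,row(th))
E
```

```text
15 0 [-10.08, -3.41, 0.25]
10 0 [-15.08, -5.08, 0.59]
5 0 [-20.08, -6.71, 1.08]
3 0 [-22.08, -7.35, 1.31]
0 0 [-25.08, -8.29, 1.71]
21.275 [ 0.5076 -0.0379  0.0014] 157.85670241717358 0.0002418390535613713 [ 0.4459 -0.1124  0.2692]
22.5 [-2.57, -0.87, 0.01]
17.5 [-7.57, -2.57, 0.13]
12.5 [-12.57, -4.25, 0.4]
7.5 [-17.57, -5.9, 0.82]
1.5 [-23.57, -7.82, 1.51]
-0.5 [-25.57, -8.45, 1.78]
-1 [-26.07, -8.6, 1.85]
```

Emit:
{"op": "send_rows", "data": {"increments": [[[0,0,-2.5],[-0.87,0,0],1],[[0,0,-5],[-1.72,0.06,0],1],[[0,0,-7.5],[-2.57,0.13,0],1],[[0,0,-10],[-3.41,0.25,0],1],[[0,0,-12.5],[-4.25,0.4,0],1],[[0,0,-15],[-5.08,0.59,0],1],[[0,0,-17.5],[-5.9,0.82,0],1],[[0,0,-20],[-6.71,1.08,0],1],[[0,0,-22],[-7.35,1.31,0],1],[[0,0,-23.5],[-7.8,1.5,0],1],[[0,0,-24.5],[-8.1,1.63,0],1],[[0,0,-24.5],[-8.1,1.63,0],1]]}}

```text
clock: 22.78
ee_pos: [0.5893, -0.0533, 0.0013]
eef_rot: [[-0.999, -0.042, 0.0], [-0.042, 0.999, 0.0], [-0.0, 0.0, -1.0]]
contact_force: [0.0, 0.3, 0.0]
width: -0.0003
gripper_force: 0.0
```

```bash
python3 rect.py
```

```text
side [(np.float64(2.7429429022055203), np.float64(4.5), np.float64(33.5)), (np.float64(2.6300707978359203), np.float64(4.0), np.float64(33.5)), (np.float64(2.602780609273374), np.float64(4.0), np.float64(33.0))]
top [(np.float64(17.364296124251503), np.float64(0.5), np.float64(23.0)), (np.float64(17.243648185077333), np.float64(1.0), np.float64(23.0)), (np.float64(17.217761070289146), np.float64(1.0), np.float64(23.5))]
```

Emit:
{"op": "send_rows", "data": {"increments": [[[0,0,0],[-0.1,0,0],1],[[0,0,0],[-0.2,0,0],1],[[0,0,0],[-0.2,0,0],1]]}}

```text
clock: 23.3
ee_pos: [0.591, -0.0534, 0.0014]
eef_rot: [[-0.999, -0.042, -0.0], [-0.042, 0.999, 0.0], [0.0, 0.0, -1.0]]
contact_force: [-1.5, 0.4, 1.0]
width: -0.0004
gripper_force: 0.6
```

Emit:
{"op": "send_rows", "data": {"increments": [[[0,0,0],[-0.1,0,0],1],[[0,0,0],[-0.2,0,0],1],[[0,0,0],[-0.2,0,0],1]]}}

```text
clock: 23.68
ee_pos: [0.5913, -0.0533, 0.0012]
eef_rot: [[-0.999, -0.042, -0.003], [-0.042, 0.999, -0.0], [0.003, -0.0, -1.0]]
contact_force: [-11.2, -0.4, 8.1]
width: -0.0001
gripper_force: 5.7
```

Emit:
{"op": "send_rows", "data": {"increments": [[[0,0,0],[0.5,0,0],1],[[0,0,0],[3,0,0],1],[[0,0,0],[5,0,-2],1],[[0,0,0],[8,0,-8],1],[[0,0,0],[11,0,-14],1],[[0,0,0],[16,5,-16],1],[[0,0,0],[20,12,-16],1],[[0,0,0],[20,18,-16],1],[[0,0,0],[20,18,-16],1],[[0,0,0],[20,18,-16],1]]}}

```text
clock: 24.92
ee_pos: [0.3853, 0.1197, 0.1616]
eef_rot: [[-0.999, -0.045, 0.001], [-0.045, 0.999, 0.0], [-0.001, 0.0, -1.0]]
contact_force: [0.8, -1.0, -0.1]
width: -0.0002
gripper_force: 0.0
```

```bash
python3 rect.py; python3 - <<'E'
from geo import *
s=status.sense();print(s['clock'],s['ee_pos'],s['contact_force'])
T=lambda d:(round(d['conf'],2),R.T@(np.array(d['point'][:2])-t)*1000,d['point'][2])
for n in ['side','top']:
    c=camera(n);cv2.imwrite('pics/end_%s.png'%n,c['pixels'][:,:,::-1])
    for l in ['bar_mid','chip1','jar1','scraper','beaker']:
        for d in find_in(n,l)[:3]: print(n,l,*T(d))
from rect import rect
g=rect('top')
for y in (100,60,0,-60,-85): print(y,g[60-0-16:60+17:2,160-y])
x=60; print('ends',g[60,160-145:160-115:2],g[60,160+118:160+145:2])
E
```

```text
side [(np.float64(29.758149072180018), np.float64(1.0), np.float64(21.0)), (np.float64(29.757142857142856), np.float64(0.0), np.float64(21.0)), (np.float64(29.755640510164643), np.float64(0.5), np.float64(21.0))]
top [(np.float64(28.82857142857143), np.float64(0.0), np.float64(22.0)), (np.float64(28.824779709403458), np.float64(0.5), np.float64(22.0)), (np.float64(28.821002652726296), np.float64(1.0), np.float64(22.0))]
25.125 [0.3861 0.1176 0.1613] [-0.0666 -0.1334  1.1089]
side bar_mid 0.86 [ -1.5957 -33.2526] 0.0511
side chip1 0.45 [ -39.0667 -154.9967] 0.0263
side chip1 0.43 [ -40.8288 -175.7337] 0.0183
side jar1 0.95 [65.8411 40.0967] 0.072
side jar1 0.94 [ 67.556  -47.7057] 0.0706
side scraper 0.58 [-159.2047 -383.5554] 0.0308
side scraper 0.54 [ -2.6557 -34.3999] 0.0485
side scraper 0.19 [ -42.0787 -172.766 ] 0.018
side beaker 0.94 [-125.3391  284.0863] 0.059
top bar_mid 0.77 [ 0.972  -2.6438] 0.0508
top bar_mid 0.31 [-75.4181 -20.0625] 0.0268
top chip1 0.6 [ -14.9215 -154.7303] 0.0239
top chip1 0.41 [ -40.9701 -147.1892] 0.0239
top chip1 0.39 [ -43.0574 -168.4102] 0.0121
top jar1 0.95 [73.4551 55.8282] 0.0832
top jar1 0.81 [ 71.4976 -29.3832] 0.0835
top scraper 0.92 [-154.9584 -365.1484] 0.0415
top beaker 0.95 [-122.4011  323.8881] 0.0467
100 [106 102 171 216 202 170 155 155 156 157 157 157 153 135 100  78  78]
60 [100 104 148 161 157 156 155 155 156 158 157 157 156 133  96  76  78]
0 [ 99 114 167 209 218 217 218 218 220 220 221 220 220 180 134 120 123]
-60 [111 112 163 209 219 219 219 220 221 222 224 222 222 185 134 119 125]
-85 [116 133 197 221 219 218 219 220 223 224 223 224 225 189 140 121 127]
ends [ 50  50  82  86  87  88 111 103  88  89 121 150 154 139 108] [181 139 125 126 149 210 226 228 155 130 147 205 223 225]
```

```bash
python3 - <<'E'
from geo import *
for i in range(3):
  for n in ['side','top']:
    c=camera(n)
    for d in find_in(n,'chip2'): print(n,round(d['conf'],2),R.T@(np.array(d['point'][:2])-t)*1000,d['point'][2])
c=camera('top');g=cv2.cvtColor(c['pixels'],cv2.COLOR_RGB2GRAY)
w=R@np.array([-.03,-.155])+t;u,v=proj(c,[*w,.02]).round().astype(int);print(u,v)
print('cols tray y:',[int((R.T@(hit(c,x,v,.026)[:2]-t))[1]*1000) for x in range(u-10,u+18)])
for y in range(v-14,v+15): print(int((R.T@(hit(c,u,y,.026)[:2]-t))[0]*1000),' '.join('%3d'%k for k in g[y,u-10:u+18]))
E
```

```text
side 0.69 [ -40.7593 -154.8099] 0.0273
side 0.54 [ -43.7431 -173.9825] 0.0166
top 0.65 [ -42.3532 -168.3462] 0.0139
top 0.47 [ -15.0446 -153.2221] 0.0205
side 0.46 [ -2.4406 -34.1106] 0.0504
side 0.44 [ -44.34   -171.9493] 0.02
side 0.42 [ -37.4404 -156.4817] 0.0282
side 0.33 [-78.9276 -78.86  ] 0.0316
top 0.53 [ -42.9726 -147.1868] 0.023
top 0.43 [ -14.3376 -155.0606] 0.0228
top 0.23 [-152.9866 -365.75  ] 0.04
side 0.66 [ -20.1547 -163.0738] 0.0167
side 0.58 [ -44.7622 -174.3309] 0.0184
side 0.43 [ -38.0526 -154.7482] 0.0264
top 0.58 [ -42.3992 -169.245 ] 0.0152
top 0.53 [ -16.23   -154.8636] 0.0238
top 0.43 [ -42.9211 -150.0933] 0.0247
361 228
cols tray y: [-133, -135, -137, -139, -141, -144, -146, -148, -150, -152, -155, -157, -159, -161, -163, -165, -168, -170, -172, -174, -176, -178, -181, -183, -185, -187, -189, -192]
0 230 155 128 151 220 223 225 225 225 226 225 222 225 226 226 224 223 223 224 224 225 223 224 223 224 225 224 224
-2 231 164 131 152 220 222 222 203 193 197 221 222 225 226 226 224 222 223 224 225 224 223 224 223 224 224 224 223
-4 230 168 133 153 220 220 197 183 
[... 2393 characters left out ...]
 221
-50 137 138 137 136 144 222 238 239 239 238 237 217 202 209 195 209 236 240 240 220 214 218 221 222 220 220 221 222
-52 138 136 138 134 133 218 215 212 211 212 222 214 205 213 216 204 214 218 218 217 222 224 222 222 220 221 221 221
-54 137 137 136 135 140 218 205 199 202 202 216 212 210 219 224 220 211 207 209 219 223 224 223 222 220 220 222 220
-56 138 138 138 137 157 220 215 212 214 214 217 215 215 221 225 224 221 220 219 221 224 224 223 223 221 221 222 222
-59 137 137 138 137 156 221 221 219 221 221 223 219 219 221 224 224 224 223 223 222 223 224 223 223 219 220 221 221
-61 138 139 138 136 151 221 224 221 223 224 225 222 219 222 224 224 224 223 223 222 222 224 223 222 221 221 221 221
```

```bash
python3 -c "
from cell import ticket
print(ticket.hand_in())"
```

```text
the job is handed in; nothing more can be done
None
```

The job is handed in at about 26 s of the 66 s allowed, and no verdict came back: in the last pictures the three chips are in the trough (one leaning against its tray-side wall, by my reading still inside the y limit), the bar is in line to about 1–2 mm against both posts, the scraper is back on the bench (upright judged from position readings only), and the jars and beaker show no movement beyond measuring error.

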